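# Snap the fuse box cover shut

## Task

The fuse check on the scooter is finished and the cover has been laid on the fuse and relay box, but none of its four orange clips has caught yet. Press the cover down with the fingertips beside one clip after another, working round its rim, until all four have snapped and the cover lies flush on the box; use finger force, do not ram it, and keep off the thin clear window in its middle. Do not pick the cover up, and leave everything else on the bench where it is.

Things in the scene. Friction and masses are not known exactly. Their poses are not given: they have to be found in the camera images.
- fuse_box: Black fuse box, 110 (x) x 160 (y) x 52 mm high to its rim, screwed to a blue 150 x 190 x 4 mm steel plate; fixed. Origin: centre of the plate's underside, on the bench; z up, y along the long side. Four orange spring clips stand outside its two long walls at x +-62, y +-50 mm (out to x +-70), tops 63 mm above the bench, lower than the closed cover. The cover's ribs drop in with 1.2 mm play.
- cover: Pale grey cover of the box, 110 x 160 x 14 mm, 0.12 kg, clear window in the middle, ribbed thumb pad at each corner. Loose, laid square on the box, its lugs resting on the clips' noses about 10 mm proud. Origin: centre of its underside, 52 mm above the bench when closed. It twists easily, so each corner goes down alone; a corner needs 8 to 20 N to snap and springs back before. 110 N cracks it.
- window: Clear thin window in the middle of the cover, 86 x 44 mm (x by y of the cover), top 1 mm below the cover's frame; part of the cover, same origin and axes. It is not to be pressed (10 N is too much).
- press_near_left (a point): Top of the cover at the thumb pad beside the clip at box x -, y + (pad centre, 15 mm in from the long edge). It moves with the cover.
- press_near_right (a point): The same at box x -, y -.
- press_far_left (a point): The same at box x +, y +.
- press_far_right (a point): The same at box x +, y -.
- seat_near_left (a point): Where press_near_left lies when the cover is fully closed: fixed to the box at x -40, y +50, z 66 mm of its frame.
- seat_near_right (a point): The same for press_near_right (x -40, y -50 mm).
- seat_far_left (a point): The same for press_far_left (x +40, y +50 mm).
- seat_far_right (a point): The same for press_far_right (x +40, y -50 mm).
- clip_near_left (a joint): Orange spring clip at box x -, y +: how far it is bent outwards, in rad. 0 upright (its rest, and again once it has snapped over the cover), up to about 0.1 while the cover's lug is being forced past its nose.
- clip_near_right (a joint): The same, clip at box x -, y -.
- clip_far_left (a joint): The same, clip at box x +, y +.
- clip_far_right (a joint): The same, clip at box x +, y -.
- spare_relay: Bystander: black relay, 28 x 28 x 32 mm, standing beside the box's +y end. Origin at its foot.
- fuse_case: Bystander: blue case of spare fuses, 62 x 100 x 22 mm, beside the box's -y end. Origin at its foot.
- screwdriver: Bystander: screwdriver with a yellow handle, 190 mm long, 26 mm high, lying beyond the box on its +x side.
- multimeter: Bystander: yellow multimeter, 150 x 76 x 42 mm, lying on the bench.
- spray_can: Bystander: blue spray can, 66 mm across, 190 mm high, standing.
- screw_dish: Bystander: round steel dish of screws, 104 mm across, 26 mm high.
- wrench: Bystander: steel spanner, 180 mm long, 8 mm high, lying on the robot's right.

How it is judged:
By the outcome, as a careful person would: the job done as asked, in the order asked, and still so for the second after the job is handed in, with the robot touching nothing.
It also fails if it takes over 42 s, if anything falls off the work surface, if the arm or the gripper's body presses on something with over 40 N, if the wrist force passes 120 N, or if a joint passes its speed limit or range.

## Robot

A 6-joint arm with a two-finger parallel gripper is mounted at the origin on the work surface. World frame = base frame: x ahead of the robot, y to its left, z up, the work surface at z = 0. Lengths are in mm, angles in rad, forces in N, time in s.
With the tool pointing down it reaches from about 350 to 875 mm from the base axis. Payload 4.2 kg.
Tool frame: the origin (TCP) lies at the very end of the fingers, on their centre line; the grasp point (between the pads) lies 19 mm behind it; z points along the fingers, y is the direction in which the jaws open and shut (so a half turn about z gives the same grasp; the last joint's range is limited). The gripper opens to 85 mm and grips with 20 to 120 N. Pads are 22 mm wide; open, the fingers measure 114 mm over their backs; the gripper's body (76 mm by 85 mm) begins 54 mm behind the grasp point. The pads swing forward as they close: fully open they stand 13 mm farther back than shut.
Start: joints at [-1.005, 0.385, 0.008, 0, -1.194, -0.259], TCP at [188.772, -595.789, 231.312] pointing down, gripper open.
Joint ranges: [-3.14, 3.14], [-1.21, 2.06], [-1.07, 1.41], [-3.16, 2.05], [-2.99, -0.16], [-3.1, 3.1]. Speed limits (rad/s): [2.79, 2.79, 3.14, 3.14, 3.14, 3.14].

## Interface

Orientations are given as a unit quaternion [x, y, z, w].
In Python, from bench import arm, optics, job gives the robot as it stands.
- The arm moves only by the tool send_rows, never from a script. Its argument "steps" is a list that holds one entry, the list of rows, each a list of 5 numbers: the shift along the tool's x, y, z in cm, then the turn about the tool's z in rad, then the opening, from 0 (shut) to 1 (fully open). A call has 1 to 10 rows; each row shifts and turns the pose as measured when the row begins, along the tool's axes as they then stand; what a row does not reach is not made up. A row lasts 1/12 s, in which the tool goes at most 41.7 mm and 7.16 degrees, less where a joint would pass 70% of its speed; a pose out of reach is approached as far as the arm can. A call with a gripper value outside its range is refused whole. The fingers move at their own pace and stop on an object; the grip force is fixed at half the most. Time passes only in rows, so rows that do not move let the fingers close. It gives the time, the measured TCP pose, the force and the opening at its end, in the units of the state.
- arm.read_state(): the state, without advancing time (a new reading comes with each control period).
- optics.get_image(name): name is "scene" or "top"; returns (picture, depth): 384x512x3 uint8, blue, green, red; 384x512 float32, mm along the optical axis (not along the pixel's ray), 0 where there is no reading.
- optics.get_calibration(name): a dict with "K" (3x3 intrinsics, pixels), "k1" (the pictures are not rectified: a ray, as slopes to the right and down, at radius r is drawn at 1 + k1 r^2 times it, then the intrinsics apply), "rvec" (rotation vector, rad) and "tvec" (3), from world to camera coordinates, as OpenCV has them. Camera axes: x right, y down, z forward; pixel columns grow to the right and rows downward; lengths in mm; the calibration is good to about 2 mm. A picture is of the moment at which its call begins. get_calibration takes no time and is no camera call.
- job.job_done(): hands the job in, once; it reports no verdict.
The state is a dict: "clock": time; "joints": joint angles; "joint_vel": joint speeds; "joint_efforts": joint torques, N m; "position": TCP position; "ee_rot": TCP orientation; "contact_force": force on the tool from outside, world axes, zero at the start; "wrist_torque": the same for the moment, N m; "gripper_width": finger opening in mm.
Only numpy, scipy, OpenCV 4.12 (cv2) and the standard library are available. Lean on these libraries where they do the work, as an engineer would, in place of code of your own. Each camera call takes 0.05 s, during which the arm holds its last target. There are 200 camera calls.

## Working session

There is one attempt and no reset: what is moved stays moved. The work goes in short steps, Python scripts to look and compute and a tool call to move; the robot and the scene stay as the last step left them, time stands still between calls to the robot, and variables do not carry over. Pictures are saved under pics/ and viewed, about 8 in all and at most 12, crops included, and the job is handed in when it is done.

Besides the shell and the picture viewer there is one more tool, called after "Call:" as name([rows], argument=value, ...), one row to a line, values as JSON. send_rows: Moves the arm, as the interface text tells. Its arguments: {"type":"object","properties":{"steps":{"type":"array","items":{"type":"array","items":{"type":"array","items":{"type":"number"}}}}},"required":["steps"]}

```bash
mkdir -p pics
cat > h.py <<'E'
import numpy as np, cv2
from bench import arm, optics, job
def cal(n):
    c=optics.get_calibration(n); R=cv2.Rodrigues(np.array(c["rvec"],float))[0]
    return np.array(c["K"],float),c["k1"],R,np.array(c["tvec"],float).ravel()
def und(n,uv):
    K,k1,R,t=cal(n); return cv2.undistortPoints(np.array(uv,float).reshape(-1,1,2),K,np.array([k1,0,0,0,0.])).reshape(-1,2)
def plane(n,uv,z):
    K,k1,R,t=cal(n); d=np.c_[und(n,uv),np.ones(len(und(n,uv)))]@R; o=-R.T@t
    return o+d*((z-o[2])/d[:,2])[:,None]
def depthpts(n,uv,dep):
    K,k1,R,t=cal(n); p=np.c_[und(n,uv),np.ones(len(uv))]*np.array(dep)[:,None]; return (p-t)@R
E
python3 - <<'E'
from h import *
for n in("scene","top"):
    im,d=optics.get_image(n); cv2.imwrite(f"pics/{n}0.png",im); np.save(f"{n}0.npy",d)
    K,k1,R,t=cal(n); print(n,K[0,0],k1,-R.T@t)
a=cv2.imread("pics/top0.png");b=cv2.imread("pics/scene0.png")
print(arm.read_state())
E
```

```text
scene 383.6894681317387 0.013639079713877155 [880.65200134 592.34733124 886.16098051]
top 465.5979512498779 -0.11166070449558466 [ 347.39252315  -32.34787833 1545.22256579]
{'clock': 0.1, 'joints': array([-1.00541444e+00,  3.85459927e-01,  6.78594417e-03, -4.82460238e-04,
       -1.19403368e+00, -2.58588005e-01]), 'joint_vel': array([-1.66941460e-03, -1.50739386e-03,  2.64001024e-03,  1.23399811e-03,
       -3.06741391e-04, -5.53417343e-05]), 'joint_efforts': array([ 4.70056202e-04, -3.93320346e+01,  1.88928008e+01,  4.19798791e+00,
       -2.63534959e-03,  1.13063871e-05]), 'position': array([ 188.61319578, -595.30632294,  230.34504101]), 'ee_rot': array([-1.52708064e-01,  9.88270855e-01,  9.65493768e-04, -1.77214123e-04]), 'contact_force': array([0.32026715, 0.0282208 , 0.20205883]), 'wrist_torque': array([-0.00758798, -0.03177598, -0.01843328]), 'gripper_width': 85.40293950701721}
```

View pics/top0.png

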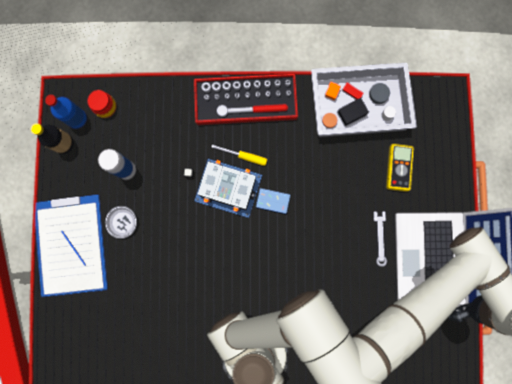

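View pics/scene0.png

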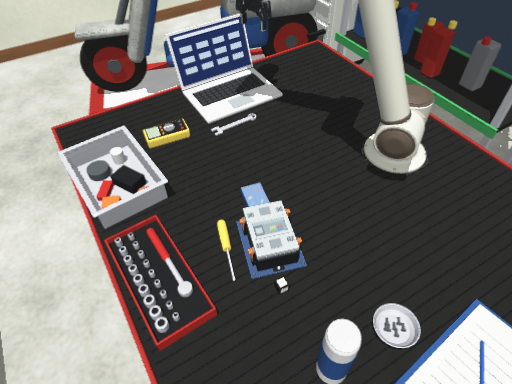

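The top view shows the cover at about pixel (228,186), with orange clips round it, the relay at (188,172) and the fuse case at (273,201). The scene view shows the cover at (270,232), with the relay at (282,285).

```bash
cat > m.py <<'E'
from h import *
def meas(f,n,box,zc=61,zt=76):
    im=cv2.imread(f); x0,y0,x1,y1=box; hsv=cv2.cvtColor(im,cv2.COLOR_BGR2HSV).astype(int)
    roi=np.zeros(im.shape[:2],bool); roi[y0:y1,x0:x1]=1
    o=roi&(hsv[...,0]<=16)&(hsv[...,1]>130)&(hsv[...,2]>110)
    k,l,s,c=cv2.connectedComponentsWithStats(o.astype(np.uint8))
    for i in range(1,k):
        if s[i,4]>=3: print(n,"clip",c[i].round(1),s[i,4],plane(n,[c[i]],zc).round(1)[0])
    w=roi&(hsv[...,1]<50)&(hsv[...,2]>140)
    w=cv2.morphologyEx(w.astype(np.uint8),cv2.MORPH_CLOSE,np.ones((5,5)))
    k,l,s,c=cv2.connectedComponentsWithStats(w); i=1+s[1:,4].argmax()
    ct=max(cv2.findContours((l==i).astype(np.uint8),0,2)[0],key=cv2.contourArea)
    P=plane(n,ct.reshape(-1,2),zt)[:,:2].astype(np.float32)
    print(n,"cover",cv2.minAreaRect(P))
E
python3 - <<'E'
from m import *
meas("pics/top0.png","top",(190,145,270,225)); meas("pics/scene0.png","scene",(235,190,310,270))
im=cv2.imread("pics/top0.png")[145:225,170:300]; im2=cv2.imread("pics/scene0.png")[175:300,205:320]
cv2.imwrite("pics/c1.png",np.hstack([cv2.resize(im,None,fx=3.2,fy=3.2*1,interpolation=2)[:256],cv2.resize(im2,(368,256),interpolation=2)]))
d=np.load("top0.npy"); uv=[(205+i,170+j) for i in range(0,50,4) for j in range(0,36,4)]
p=depthpts("top",uv,[d[v,u] for u,v in uv]); print(np.sort(p[:,2]).round()[::6])
E
```

```text
top clip [217.9 161.3] 14 [630.  116.9  61. ]
top clip [247.6 169.9] 15 [601.4  20.6  61. ]
top clip [205.8 199.9] 13 [504.2 155.   61. ]
top clip [235.3 208.9] 16 [474.9  59.8  61. ]
top cover ((552.8369750976562, 88.09893798828125), (162.71368408203125, 121.1436767578125), 72.29319763183594)
scene clip [287.7 210.8] 20 [476.5  62.2  61. ]
scene clip [242.1 222.2] 30 [602.5  29.6  61. ]
scene clip [299.1 240.2] 25 [506.5 158.3  61. ]
scene clip [250.7 252.4] 31 [631.3 123.8  61. ]
scene cover ((554.3726196289062, 85.05480194091797), (184.02561950683594, 115.85630798339844), 72.30139923095703)
[-3.  4. 11. 66. 71. 72. 73. 73. 74. 75. 75. 75. 76. 77. 77. 78. 78. 79.
 80. 82.]
```

View pics/c1.png

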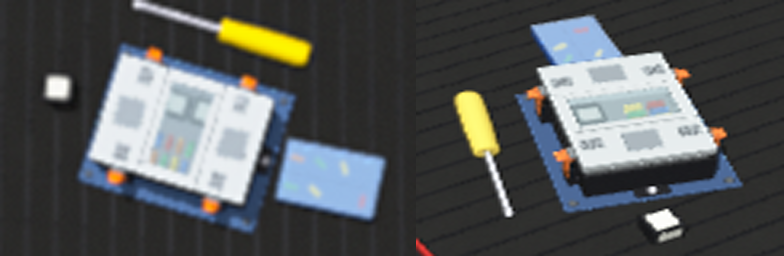

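Call:
send_rows([
  [[0,0,0,0.12,0],[0,0,0,0.12,0],[0,0,0,0.12,0],[0,0,0,0.12,0],[0,0,0,0.12,0],[-0.6,3.5,0,0,0],[-0.6,3.5,0,0,0],[-0.6,3.5,0,0,0],[-0.6,3.5,0,0,0],[-0.6,3.5,0,0,0]],
])

```text
clock: 0.93
position: [270.7, -435.7, 222.5]
ee_rot: [0.166, 0.986, 0.006, -0.005]
contact_force: [0.9, -0.8, 0.4]
gripper_width: 0.1
```

```bash
cat > go.py <<'E'
from h import *; import sys
from scipy.spatial.transform import Rotation as Ro
C=np.array([553,89.]); a=np.radians(-16.9); ex=np.array([np.cos(a),np.sin(a)]); ey=np.array([-ex[1],ex[0]])
def go(*tg):
    s=arm.read_state(); R=Ro.from_quat(s["ee_rot"]).as_matrix(); p=s["position"]
    print("t",s["clock"],"p",p.round(1),"f",s["contact_force"].round(1),"toolx yaw",np.degrees(np.arctan2(R[1,0],R[0,0])).round(1),"tilt",R[2,:2].round(4))
    q=p[:2]-C; print("box xy",(q@ex).round(1),(q@ey).round(1))
    for x,y,z in tg: w=C+x*ex+y*ey; print((x,y,z),"cm tool",(R.T@(np.r_[w,z]-p)/10).round(2))
E
python3 -c "
from go import *
go((-40,-50,130))"
```

```text
t 0.9333 p [ 270.7 -435.7  222.5] f [ 0.9 -0.8  0.4] toolx yaw 160.9 tilt [0.0122 0.0102]
box xy -117.6 -584.1
(-40, -50, 130) cm tool [-5.81 53.57  9.72]
```

Call:
send_rows([
  [[-0.4,4.0,0,-0.035,0],[-0.4,4.0,0,0,0],[-0.4,4.0,0,0,0],[-0.4,4.0,0,0,0],[-0.4,4.0,0,0,0],[-0.4,4.0,0,0,0],[-0.4,4.0,0,0,0],[-0.4,4.0,0,0,0],[-0.4,4.0,0,0,0],[-0.4,4.0,0,0,0]],
])

```text
clock: 1.77
position: [427.7, -49.6, 224.6]
ee_rot: [0.15, 0.989, 0.008, -0.006]
contact_force: [1.3, 0.2, -0.5]
gripper_width: -0.5
```

```bash
python3 -c "
from go import *
go((-40,-50,130))"
```

```text
t 1.7667 p [427.7 -49.6 224.6] f [ 1.3  0.2 -0.5] toolx yaw 162.8 tilt [0.0149 0.0129]
box xy -79.6 -169.0
(-40, -50, 130) cm tool [-4.04 11.8   9.55]
```

Call:
send_rows([
  [[-1.0,3.2,1.5,0,0],[-1.0,3.2,2.0,0,0],[-1.0,2.5,2.0,0,0],[-1.0,2.0,2.0,0,0],[-0.3,0.8,1.5,0,0],[0,0,1,0,0],[0,0,0,0,0]],
])

```text
clock: 2.35
position: [507.9, 66.1, 121.8]
ee_rot: [0.143, 0.99, 0.008, -0.004]
contact_force: [-1.1, -0.7, -0.2]
gripper_width: 0.0
```

```bash
python3 -c "
from go import *
go((-40,-50,90))
im,d=optics.get_image('scene'); im2,d=optics.get_image('top')
cv2.imwrite('pics/c2.png',np.hstack([cv2.resize(im[140:300,200:330],(390,480),interpolation=2),cv2.resize(im2[120:240,180:280],(400,480),interpolation=2)]))"
```

```text
t 2.35 p [507.9  66.1 121.8] f [-1.1 -0.7 -0.2] toolx yaw 163.6 tilt [0.0102 0.0156]
box xy -36.5 -35.0
(-40, -50, 90) cm tool [ 0.33 -1.54  3.16]
```

View pics/c2.png

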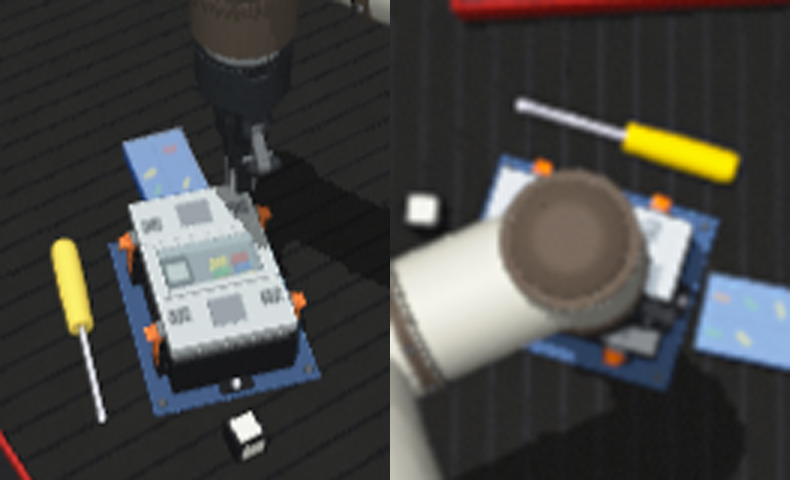

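The scene view shows the shut fingers above the near-right corner, slightly inboard, and the cover is untouched. I'll correct the position and go down.

Call:
send_rows([
  [[0.3,-1.5,1.0,0,0],[0,0,1.0,0,0],[0,0,0.7,0,0],[0,0,0,0,0]],
])

```text
clock: 2.78
position: [503.5, 51.7, 100.5]
ee_rot: [0.144, 0.99, 0.011, 0.002]
contact_force: [0.2, -0.7, 1.1]
gripper_width: 0.2
```

```bash
python3 -c "
from go import *
go((-40,-50,80))"
```

```text
t 2.7833 p [503.5  51.7 100.5] f [ 0.2 -0.7  1.1] toolx yaw 163.5 tilt [-0.0004  0.0224]
box xy -36.5 -50.1
(-40, -50, 80) cm tool [ 0.35 -0.03  2.05]
```

Call:
send_rows([
  [[0.3,0,0.8,0,0],[0.1,0,0.6,0,0],[0,0,0.4,0,0],[0,0,0.4,0,0],[0,0,0.4,0,0]],
])

```text
clock: 3.2
position: [501.6, 53.8, 75.9]
ee_rot: [0.144, 0.99, 0.013, 0.005]
contact_force: [-1.0, -0.6, -0.3]
gripper_width: 0.1
```

Call:
send_rows([
  [[0,0,0.2,0,0],[0,0,0.2,0,0],[0,0,0.2,0,0]],
])

```text
clock: 3.45
position: [501.7, 53.9, 71.7]
ee_rot: [0.142, 0.99, 0.012, 0.005]
contact_force: [-3.8, -0.4, 4.8]
gripper_width: 0.3
```

Call:
send_rows([
  [[0,0,0.25,0,0],[0,0,0.25,0,0],[0,0,0.25,0,0]],
])

```text
clock: 3.7
position: [502.5, 54.3, 68.0]
ee_rot: [0.141, 0.99, 0.011, 0.005]
contact_force: [-12.7, 0.8, 32.2]
gripper_width: 0.2
```

Call:
send_rows([
  [[0,0,0.2,0,0],[0,0,0.15,0,0]],
])

```text
clock: 3.87
position: [502.4, 54.3, 68.5]
ee_rot: [0.14, 0.99, 0.011, 0.005]
contact_force: [-2.9, -1.7, 10.0]
gripper_width: 0.3
```

Call:
send_rows([
  [[0,0,0.3,0,0],[0,0,0.4,0,0]],
])

```text
clock: 4.03
position: [502.5, 54.3, 67.8]
ee_rot: [0.138, 0.99, 0.01, 0.006]
contact_force: [-14.8, 1.7, 40.1]
gripper_width: 0.2
```

Call:
send_rows([
  [[0,0,-1.0,0,0],[0,0,-1.5,0,0],[0,0,-0.8,0,0],[-2.5,0,0,0,0],[-2.5,0,0,0,0],[-1.5,0,0,0,0],[0,0,0,0,0]],
])

```text
clock: 4.62
position: [566.6, 36.3, 104.1]
ee_rot: [0.137, 0.991, 0.011, 0.007]
contact_force: [1.0, -0.1, 0.4]
gripper_width: -0.1
```

```bash
python3 -c "
from go import *
go((40,-50,80))
im,d=optics.get_image('scene')
cv2.imwrite('pics/c3.png',cv2.resize(im[180:290,215:325],(660,590),interpolation=2))"
```

```text
t 4.6167 p [566.6  36.3 104.1] f [ 1.  -0.1  0.4] toolx yaw 164.3 tilt [-0.011   0.0229]
box xy 28.3 -46.4
(40, -50, 80) cm tool [-1.13 -0.43  2.41]
```

View pics/c3.png

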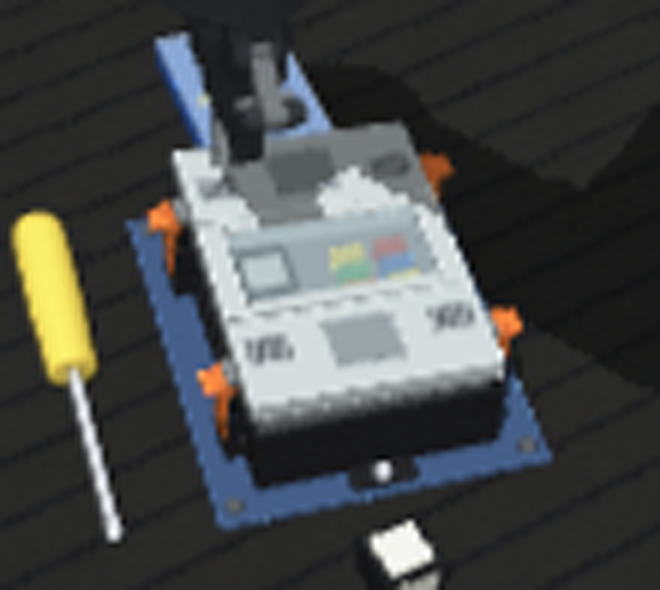

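The tool is above the far-right corner. The rear near-right corner, by the clip at about (435,170), looks lower. Next is far right.

Call:
send_rows([
  [[-1.0,-0.4,0.8,0,0],[-0.1,0,0.6,0,0],[0,0,0.5,0,0],[0,0,0.3,0,0],[0,0,0.2,0,0]],
])

```text
clock: 5.08
position: [571.6, 29.6, 75.3]
ee_rot: [0.137, 0.99, 0.01, 0.003]
contact_force: [0.1, 0.3, -0.5]
gripper_width: 0.4
```

```bash
python3 -c "
from go import *
go((40,-50,68))"
```

```text
t 5.0833 p [571.6  29.6  75.3] f [ 0.1  0.3 -0.5] toolx yaw 164.2 tilt [-0.0037  0.0202]
box xy 35.0 -51.4
(40, -50, 68) cm tool [-0.5   0.12  0.74]
```

Call:
send_rows([
  [[-0.5,0,0,0,0],[0,0,0.2,0,0],[0,0,0.25,0,0],[0,0,0.25,0,0]],
])

```text
clock: 5.42
position: [576.6, 28.3, 70.6]
ee_rot: [0.136, 0.991, 0.009, 0.003]
contact_force: [-5.9, 0.3, 14.6]
gripper_width: 0.1
```

Call:
send_rows([
  [[0,0,0.25,0,0],[0,0,0.3,0,0],[0,0,0.3,0,0]],
])

```text
clock: 5.67
position: [577.2, 28.2, 68.0]
ee_rot: [0.134, 0.991, 0.008, 0.005]
contact_force: [-7.7, 0.7, 18.6]
gripper_width: 0.3
```

Call:
send_rows([
  [[0,0,0.35,0,0],[0,0,0.4,0,0]],
])

```text
clock: 5.83
position: [577.3, 28.2, 67.8]
ee_rot: [0.133, 0.991, 0.008, 0.006]
contact_force: [-8.7, 0.7, 24.0]
gripper_width: -0.0
```

Call:
send_rows([
  [[0,0,0.45,0,0],[0,0,0.5,0,0]],
])

```text
clock: 6.0
position: [577.3, 28.2, 67.6]
ee_rot: [0.131, 0.991, 0.007, 0.007]
contact_force: [-11.3, 1.1, 25.3]
gripper_width: 0.1
```

Call:
send_rows([
  [[0,0,-1.0,0,0],[0,0,-1.5,0,0],[0,0,-0.8,0,0],[0,2.5,0,0,0],[0,3.0,0,0,0],[0,2.5,0,0,0],[0,0.8,0,0,0],[0,0,0,0,0]],
])

```text
clock: 6.67
position: [600.4, 115.9, 108.4]
ee_rot: [0.132, 0.991, 0.009, 0.01]
contact_force: [-0.5, -1.1, -0.6]
gripper_width: 0.1
```

```bash
python3 -c "
from go import *
go((40,50,80))"
```

```text
t 6.6667 p [600.4 115.9 108.4] f [-0.5 -1.1 -0.6] toolx yaw 164.8 tilt [-0.0165  0.0205]
box xy 37.6 39.5
(40, 50, 80) cm tool [-0.23  0.98  2.86]
```

Call:
send_rows([
  [[-0.2,0.9,0.8,0,0],[-0.2,0.2,0.6,0,0],[0,0,0.5,0,0],[0,0,0.4,0,0],[0,0,0.3,0,0],[0,0,0.2,0,0]],
])

```text
clock: 7.17
position: [606.3, 123.3, 75.9]
ee_rot: [0.134, 0.991, 0.008, 0.007]
contact_force: [-0.5, 0.4, 0.6]
gripper_width: 0.5
```

```bash
python3 -c "
from go import *
go((40,50,68))"
```

```text
t 7.1667 p [606.3 123.3  75.9] f [-0.5  0.4  0.6] toolx yaw 164.6 tilt [-0.0122  0.0176]
box xy 41.1 48.3
(40, 50, 68) cm tool [0.11 0.16 0.79]
```

Call:
send_rows([
  [[0,0,0.2,0,0],[0,0,0.25,0,0],[0,0,0.25,0,0],[0,0,0.3,0,0],[0,0,0.35,0,0]],
])

```text
clock: 7.58
position: [607.2, 122.9, 69.4]
ee_rot: [0.133, 0.991, 0.008, 0.009]
contact_force: [-0.5, 0.4, -0.4]
gripper_width: -0.1
```

Call:
send_rows([
  [[0,0,0.35,0,0],[0,0,0.4,0,0]],
])

```text
clock: 7.75
position: [607.8, 123.1, 66.8]
ee_rot: [0.132, 0.991, 0.008, 0.01]
contact_force: [-14.1, 2.2, 33.3]
gripper_width: 0.1
```

Call:
send_rows([
  [[0,0,0.3,0,0],[0,0,0.4,0,0]],
])

```text
clock: 7.92
position: [607.7, 123.2, 66.9]
ee_rot: [0.131, 0.991, 0.008, 0.011]
contact_force: [-9.7, 0.2, 22.7]
gripper_width: -0.0
```

Call:
send_rows([
  [[0,0,-1.0,0,0],[0,0,-1.5,0,0],[0,0,-0.8,0,0],[2.5,0,0,0,0],[2.5,0,0,0,0],[1.8,0,0,0,0],[0,0,0,0,0]],
])

```text
clock: 8.5
position: [540.2, 139.7, 99.8]
ee_rot: [0.133, 0.991, 0.009, 0.012]
contact_force: [-0.3, 0.1, 0.1]
gripper_width: -0.1
```

```bash
python3 -c "
from go import *
go((-40,50,80))"
```

```text
t 8.5 p [540.2 139.7  99.8] f [-0.3  0.1  0.1] toolx yaw 164.7 tilt [-0.0215  0.0203]
box xy -27.0 44.8
(-40, 50, 80) cm tool [1.32 0.52 1.96]
```

Call:
send_rows([
  [[1.2,0.5,0.4,0,0],[0.3,0.1,0.5,0,0],[0,0,0.4,0,0],[0,0,0.4,0,0],[0,0,0.2,0,0]],
])

```text
clock: 8.92
position: [529.5, 149.9, 79.1]
ee_rot: [0.132, 0.991, 0.009, 0.013]
contact_force: [-0.2, 0.4, -0.7]
gripper_width: -0.0
```

```bash
python3 -c "
from go import *
go((-40,50,68))"
```

```text
t 8.9167 p [529.5 149.9  79.1] f [-0.2  0.4 -0.7] toolx yaw 164.8 tilt [-0.0236  0.0213]
box xy -40.2 51.4
(-40, 50, 68) cm tool [ 0.01 -0.17  1.11]
```

Call:
send_rows([
  [[0,0,0.25,0,0],[0,0,0.25,0,0],[0,0,0.25,0,0],[0,0,0.25,0,0],[0,0,0.3,0,0]],
])

```text
clock: 9.33
position: [531.3, 149.2, 65.9]
ee_rot: [0.133, 0.991, 0.008, 0.012]
contact_force: [-11.8, 2.0, 31.7]
gripper_width: 0.1
```

Call:
send_rows([
  [[0,0,0.3,0,0],[0,0,0.35,0,0]],
])

```text
clock: 9.5
position: [531.3, 149.3, 65.9]
ee_rot: [0.132, 0.991, 0.007, 0.012]
contact_force: [-11.8, 0.6, 28.4]
gripper_width: -0.3
```

Call:
send_rows([
  [[0,0,-1.0,0,0],[0,0,-2.5,0,0],[0,0,-3,0,0],[1.5,0,-3,0,0],[3,-3,-1,0,0],[3,-3.5,0,0,0],[2,-3.5,0,0,0],[1,-3.5,0,0,0],[0,-3.5,0,0,0],[0,-3.5,0,0,0]],
])

```text
clock: 10.33
position: [374.4, -21.9, 169.5]
ee_rot: [0.127, 0.992, 0.01, 0.018]
contact_force: [1.5, -0.6, 0.2]
gripper_width: 0.2
```

Call:
send_rows([
  [[0,-4,0,0,0],[0,-4,0,0,0],[0,-4,0,0,0],[0,-4,0,0,0],[0,-2,0,0,0],[0,0,0,0,0]],
])

```text
clock: 10.83
position: [324.5, -207.5, 166.0]
ee_rot: [0.128, 0.992, 0.01, 0.022]
contact_force: [0.5, 0.2, -0.8]
gripper_width: -0.2
```

Run:
```python
from m import *; from go import *
go()
D={}
for n in("scene","top"):
    im,d=optics.get_image(n); cv2.imwrite(f"pics/{n}1.png",im); D[n]=[d]+[optics.get_image(n)[1] for _ in range(8)]
    K,k1,R,t=cal(n); d1=np.mean(D[n],0); d0=np.load(f"{n}0.npy")
    for nm,x,y in(("NL",-40,50),("NR",-40,-50),("FL",40,50),("FR",40,-50),("WL",0,60),("WR",0,-60)):
        r=[]
        for dd,z in((d0,76),(d1,66)):
            w=C+x*ex+y*ey; uv=cv2.projectPoints(np.r_[w,z].reshape(1,3),cv2.Rodrigues(R)[0],t,K,np.array([k1,0,0,0.]))[0].ravel().round().astype(int)
            u=[(uv[0]+i,uv[1]+j) for i in(-2,-1,0,1,2) for j in(-2,-1,0,1,2)]
            r.append(np.median(depthpts(n,u,[dd[b,a] for a,b in u])[:,2]).round(1))
        print(n,nm,"z before/after",r)
meas("pics/top1.png","top",(190,145,270,225),61,66)
a=cv2.imread("pics/scene1.png");b=cv2.imread("pics/scene0.png");c=cv2.imread("pics/top1.png")
f=lambda i:cv2.resize(i[190:280,230:310],(390,440),interpolation=2)
cv2.imwrite("pics/c4.png",np.hstack([f(b),f(a)]))
```

```text
t 10.8333 p [ 324.5 -207.5  166. ] f [ 0.5  0.2 -0.8] toolx yaw 165.3 tilt [-0.0416  0.0261]
box xy -132.5 -350.1
scene NL z before/after [np.float64(75.9), np.float64(67.3)]
scene NR z before/after [np.float64(76.5), np.float64(67.2)]
scene FL z before/after [np.float64(77.2), np.float64(67.2)]
scene FR z before/after [np.float64(76.5), np.float64(67.3)]
scene WL z before/after [np.float64(77.1), np.float64(67.4)]
scene WR z before/after [np.float64(76.5), np.float64(67.4)]
top NL z before/after [np.float64(76.5), np.float64(66.4)]
top NR z before/after [np.float64(76.3), np.float64(66.5)]
top FL z before/after [np.float64(75.5), np.float64(66.1)]
top FR z before/after [np.float64(74.2), np.float64(66.7)]
top WL z before/after [np.float64(76.2), np.float64(66.5)]
top WR z before/after [np.float64(76.7), np.float64(66.5)]
top clip [217.8 161.8] 18 [628.4 117.2  61. ]
top clip [247.2 170.5] 19 [599.4  21.9  61. ]
top clip [205.9 199.5] 17 [505.5 154.4  61. ]
top clip [235.6 208.6] 19 [475.9  59.   61. ]
top cover ((554.9795532226562, 87.57566833496094), (161.8347625732422, 119.88817596435547), 72.36814880371094)
```

View pics/c4.png

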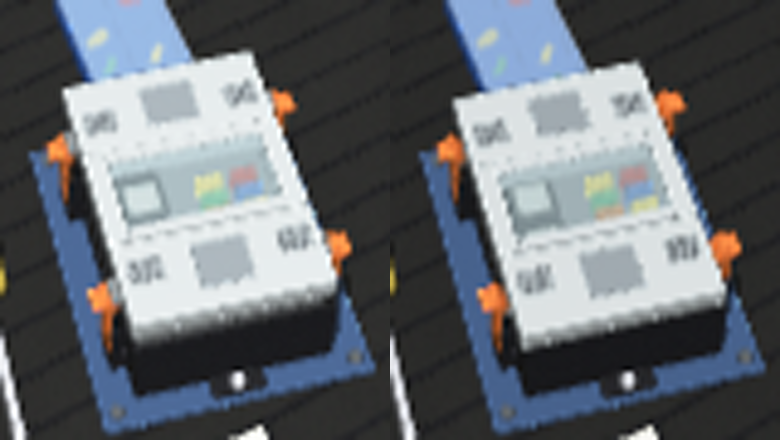

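View pics/top1.png

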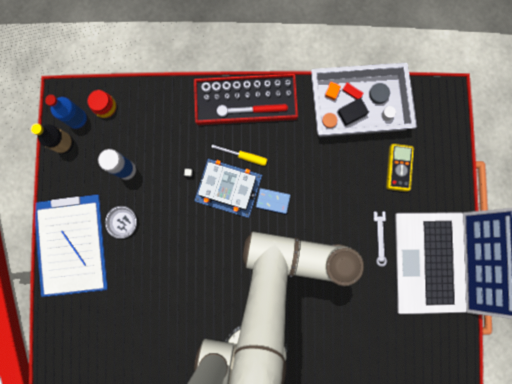

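The before/after crop shows the cover dropped evenly by about 10 mm, with the clips at (450,150), (670,105), (492,300) and (725,245) standing over its edge. In the top view the bystanders are unmoved and the arm is clear at (345,265).

```bash
python3 -c "
from bench import job
print(job.job_done())"
```

```text
the job is handed in; nothing more can be done
None
```

The cover is closed: I pressed its thumb pads with the shut fingertips in the order near right, far right, far left, near left. All four corners now lie flush. I handed the job in at about 12 s with the arm clear of everything.

- **Force:** each corner was pressed down to a hard stop. The highest reading was about 40 N at the end of a move call, against the 8–20 N needed to snap a corner and the 110 N that cracks the cover. Forces within a call were not logged. The window was never pressed.
- **Cover height:** both cameras show the four corners dropped from about 76 mm to 66–67 mm, level within 0.6 mm in each view. The closed height is 66 mm.
- **Clips and surroundings:** all four clips look upright over the cover's edge, and nothing else on the bench appears to have moved. I could not read the clip angles, so the snapping is judged from cover height and pictures.
- **Disagreement:** at full press the tool read 65.9–67.8 mm across the corners, up to 2 mm higher on the right. The depth pictures show no such tilt, so I put it down to tool lean and measurement error.

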